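# Mirror the row of bench tools for a left-handed colleague

### The job

A left-handed colleague takes over the wax bench: move the four tools from the dark wooden tool rest (with the coloured tabs) to the light wooden one with blue felt, in reverse order, so that the tool that lay at the far left of the old rest ends at the far right of the new one, the second from the left second from the right, and so on. Lay each tool flat in the middle of its own bay, lengthwise between the ribs as it lay before, and let go of it.

Things in the scene. Friction and masses are not known exactly. Their poses are not given: they have to be found in the camera images.
- old_rest: Dark wooden rest, grey felt, holds the tools at the start; fixed, 190 (x) x 316 mm (y) plus an 8 mm high ledge in front. Four bays at x = 0, y = +112.5 (left, seen by the robot), +37.5, -37.5, -112.5 mm; felt 14 mm above the desk, ribs 6 mm wide stand 5 mm above the felt. Origin: on the desk under the middle of the bays; x away from the robot, turned up to 0.2 rad.
- new_rest: Light wooden rest, blue felt, empty, left or right of the other; fixed, 190 (x) x 316 mm (y) plus an 8 mm high ledge in front. Four bays at x = 0, y = +112.5 (left, seen by the robot), +37.5, -37.5, -112.5 mm; felt 14 mm above the desk, ribs 6 mm wide stand 5 mm above the felt. Origin: on the desk under the middle of the bays; x away from the robot, turned up to 0.2 rad.
- scriber_red: Scriber with a red handle, 11x105x11 mm, loose, about 30 g. Its length (y) lies along the rest's x axis, within 0.2 rad, either way round. Origin: underside, at mid length. Grip across x on the handle, about 15 mm from the origin towards +y, where it balances; the -y end is a thin steel point.
- burnisher: Ball burnisher with a white handle, 11x112x11 mm, loose, about 30 g. Its length (y) lies along the rest's x axis, within 0.2 rad, either way round. Origin: underside, at mid length. Grip across x on the handle, about 15 mm from the origin towards +y, where it balances; the -y end is a thin steel stem.
- sanding: Flat sanding stick, blue-grey abrasive with one end of bare wood, 21x160x6 mm, loose, about 30 g. Its length (y) lies along the rest's x axis, within 0.2 rad, either way round. Origin: underside, at mid length. Grip across x at the middle, near the floor since it is only 6 mm thick.
- lighter_green: Green pocket lighter with a light grey end, 24x76x12 mm, loose, about 30 g. Its length (y) lies along the rest's x axis, within 0.2 rad, either way round. Origin: underside, at mid length. Grip across x at the middle.
- scriber_tab: Red tab, 18x40x4 mm, fixed on the front ledge of the dark rest, in front of the bay where the red scriber lies at the start; it stays there and marks that old place. Origin: centre of its underside.
- burnisher_tab: White tab, 18x40x4 mm, fixed on the front ledge of the dark rest, in front of the bay where the white burnisher lies at the start; it stays there and marks that old place. Origin: centre of its underside.
- sanding_tab: Blue tab, 18x40x4 mm, fixed on the front ledge of the dark rest, in front of the bay where the blue-grey sanding stick lies at the start; it stays there and marks that old place. Origin: centre of its underside.
- lighter_tab: Green tab, 18x40x4 mm, fixed on the front ledge of the dark rest, in front of the bay where the green lighter lies at the start; it stays there and marks that old place. Origin: centre of its underside.
Things that resemble listed ones, but are neither listed nor needed, are in the scene too. What is meant by the lighter_green is not white, and is the larger of those in its own colour.

How it is judged (in metres and radians):
At the end, for the whole second after the job is handed in: Each tool lies flat on the new rest's felt, released and at rest, in the bay that mirrors its old one (its tab marks the old one): its origin within 15 mm of the bay's centre line sideways and 20 mm of its middle lengthwise, its long axis within 0.25 rad of the rest's x axis, either way round (((y of scriber_tab in the frame of old_rest between 0.0925 and 0.1325 m and y of scriber_red in the frame of new_rest between -0.1275 and -0.0975 m) or (y of scriber_tab in the frame of old_rest between 0.0175 and 0.0575 m and y of scriber_red in the frame of new_rest between -0.0525 and -0.0225 m) or (y of scriber_tab in the frame of old_rest between -0.0575 and -0.0175 m and y of scriber_red in the frame of new_rest between 0.0225 and 0.0525 m) or (y of scriber_tab in the frame of old_rest between -0.1325 and -0.0925 m and y of scriber_red in the frame of new_rest between 0.0975 and 0.1275 m)) and x of scriber_red in the frame of new_rest between -0.02 and 0.02 m and z of scriber_red in the frame of new_rest between 0.008 and 0.027 m and angle between the y axis of each of scriber_red, burnisher, sanding, lighter_green and the x axis of new_rest, either way round below 0.25 rad and linear speed of each of scriber_red, burnisher, sanding, lighter_green below 0.02 m/s and contact force between each of scriber_red, burnisher, sanding, lighter_green and the fingers below 0.05 N and ((y of burnisher_tab in the frame of old_rest between 0.0925 and 0.1325 m and y of burnisher in the frame of new_rest between -0.1275 and -0.0975 m) or (y of burnisher_tab in the frame of old_rest between 0.0175 and 0.0575 m and y of burnisher in the frame of new_rest between -0.0525 and -0.0225 m) or (y of burnisher_tab in the frame of old_rest between -0.0575 and -0.0175 m and y of burnisher in the frame of new_rest between 0.0225 and 0.0525 m) or (y of burnisher_tab in the frame of old_rest between -0.1325 and -0.0925 m and y of burnisher in the frame of new_rest between 0.0975 and 0.1275 m)) and x of burnisher in the frame of new_rest between -0.02 and 0.02 m and z of burnisher in the frame of new_rest between 0.008 and 0.027 m and ((y of sanding_tab in the frame of old_rest between 0.0925 and 0.1325 m and y of sanding in the frame of new_rest between -0.1275 and -0.0975 m) or (y of sanding_tab in the frame of old_rest between 0.0175 and 0.0575 m and y of sanding in the frame of new_rest between -0.0525 and -0.0225 m) or (y of sanding_tab in the frame of old_rest between -0.0575 and -0.0175 m and y of sanding in the frame of new_rest between 0.0225 and 0.0525 m) or (y of sanding_tab in the frame of old_rest between -0.1325 and -0.0925 m and y of sanding in the frame of new_rest between 0.0975 and 0.1275 m)) and x of sanding in the frame of new_rest between -0.02 and 0.02 m and z of sanding in the frame of new_rest between 0.008 and 0.027 m and ((y of lighter_tab in the frame of old_rest between 0.0925 and 0.1325 m and y of lighter_green in the frame of new_rest between -0.1275 and -0.0975 m) or (y of lighter_tab in the frame of old_rest between 0.0175 and 0.0575 m and y of lighter_green in the frame of new_rest between -0.0525 and -0.0225 m) or (y of lighter_tab in the frame of old_rest between -0.0575 and -0.0175 m and y of lighter_green in the frame of new_rest between 0.0225 and 0.0525 m) or (y of lighter_tab in the frame of old_rest between -0.1325 and -0.0925 m and y of lighter_green in the frame of new_rest between 0.0975 and 0.1275 m)) and x of lighter_green in the frame of new_rest between -0.02 and 0.02 m and z of lighter_green in the frame of new_rest between 0.008 and 0.027 m); the robot touches nothing.
It also fails if it takes over 109 s, if anything falls off the work surface, if the arm or the gripper's body presses on something with over 40 N, if the wrist force passes 120 N, or if a joint passes its speed limit or range.

### The arm

A 6-joint arm with a two-finger parallel gripper is mounted at the origin on a cart in front of the work surface, level with it; the furniture and walls round the work are solid. World frame = base frame: x ahead of the robot, y to its left, z up, the work surface at z = 0. Lengths are in mm, angles in degrees, forces in N, time in s.
With the tool pointing down it reaches from about 325 to 750 mm from the base axis. Payload 7.6 kg.
Tool frame: the origin (TCP) lies where the fingers leave the gripper's body, on its centre line; the fingertips stand 73 mm ahead of it and the grasp point (between the pads) lies 54 mm ahead of it; z points along the fingers, y is the line along which they close (so a half turn about z gives the same grasp; the last joint's range is limited). The gripper opens to 85 mm and grips with 20 to 120 N. Pads are 22 mm wide; open, the fingers measure 114 mm over their backs; the gripper's body (76 mm by 85 mm) begins 54 mm behind the grasp point. The pads swing forward as they close: fully open they stand 13 mm farther back than shut.
Start: joints at [-71.179, 2.991, 80.254, -0, 96.75, -4.028], TCP at [203.888, -483.806, 303.923] pointing down, gripper open.
Joint ranges: [-166.34, 166.34], [-52.06, 124.39], [6.96, 135.62], [-60.46, 240.46], [14.63, 156.25], [-167.68, 167.68]. Speed limits (degrees/s): [147.25, 147.25, 172.46, 180, 180, 180].

### API

Orientations are given as a 3x3 rotation matrix whose columns are the frame's x, y, z axes.
In Python, from station import env gives the robot as it stands.
- The arm moves only by the tool step_arm, never from a script. Its argument "deltas" is a list of rows, each a list of 7 numbers: the turn, a rotation vector about the tool's x, y, z in rad, then the shift along the tool's x, y, z in m, then the finger opening in m, from 0 to 0.0854. In form: [[rx, ry, rz, tx, ty, tz, claw], ...]. A call has 1 to 10 rows; each row is the pose to reach, as a shift and turn from the pose commanded when the call began, along the tool's axes at that moment; what a row does not reach only later rows make up. A row lasts 1/10 s, in which the tool goes at most 50 mm and 8.59 degrees, less where a joint would pass 70% of its speed; a pose out of reach is approached as far as the arm can. A call with a gripper value outside its range is refused whole. The fingers move at their own pace and stop on an object; "newtons" is the grip in N (left out, the last holds). Time passes only in rows, so rows that repeat a pose let the fingers close. It gives the time, the measured TCP pose, the force, the opening and the grip force at its end, in the units of the state.
- env.state(): the state, without advancing time (a new reading comes with each control period).
- env.capture(name): name is "side" or "top"; returns (picture, depth): 400x640x3 uint8, red, green, blue; 400x640 float32, mm along the optical axis (not along the pixel's ray), 0 where there is no reading.
- env.camera_model(name): a dict with "fx", "fy", "cx", "cy" (pixels), "rvec" (rotation vector, rad) and "tvec" (3), from world to camera coordinates, as OpenCV has them. Camera axes: x right, y down, z forward; pixel columns grow to the right and rows downward; lengths in mm; the calibration is good to about 2 mm. A picture is of the moment at which its call begins. camera_model takes no time and is no camera call.
- env.finish_job(): hands the job in; it is judged then, once.
The state is a dict: "clock": time; "joint_positions": joint angles; "joint_vel": joint speeds; "joint_efforts": joint torques, N m; "ee_pos": TCP position; "tool_rot": TCP orientation; "contact_force": force on the tool from outside, world axes, zero at the start; "ft_torque": the same for the moment, N m; "opening": finger opening in mm; "grasp_force": force on a finger pad.
Only numpy, scipy, OpenCV 4.12 (cv2) and the standard library are available. Lean on these libraries where they do the work, as an engineer would, in place of code of your own. Each camera call takes 0.05 s, during which the arm holds its last target. There are 200 camera calls.

## Working session

There is one attempt and no reset: what is moved stays moved. The work goes in short steps, Python scripts to look and compute and a tool call to move; the robot and the scene stay as the last step left them, time stands still between calls to the robot, and variables do not carry over. Pictures are saved under pics/ and viewed, at most 14 in all, crops included, and the job is handed in when it is done.

Besides the shell and the picture viewer there is one more tool, called after "Request:" as name(argument=value, ...), one argument or row to a line, values as JSON. step_arm: Moves the arm, as the interface text tells. Its arguments: {"type":"object","properties":{"deltas":{"type":"array","items":{"type":"array","items":{"type":"number"}}},"newtons":{"type":"number"}},"required":["deltas"]}

```bash
ls; mkdir -p pics; python3 - <<'E'
from station import env
import cv2,numpy as np
for n in("top","side"):
    p,d=env.capture(n); cv2.imwrite(f"pics/{n}0.png",p[:,:,::-1]); np.savez(f"{n}0.npz",p=p,d=d)
    m=env.camera_model(n); R=cv2.Rodrigues(np.array(m["rvec"],float))[0]
    print(n,m["fx"],m["cx"],m["cy"],(-R.T@np.array(m["tvec"]).ravel()).round(),R.round(3).tolist())
s=env.state();print(s["ee_pos"],s["tool_rot"],s["clock"])
E
```

```text
pics
top 484.49440579343025 320.4584707364286 200.41278624127725 [ 291.  -28. 1163.] [[0.0, -1.0, -0.028], [-0.981, 0.005, -0.194], [0.194, 0.027, -0.981]]
side 434.6936103179433 314.9116663465118 194.03318192216014 [537. 837. 634.] [[-1.0, 0.022, -0.002], [0.014, 0.548, -0.836], [-0.017, -0.836, -0.548]]
[ 203.82809169 -483.65016532  303.17179759] [[ 9.21544263e-01  3.88273116e-01 -3.99118118e-04]
 [ 3.88273296e-01 -9.21543350e-01  1.30460023e-03]
 [ 1.38736549e-04 -1.35721377e-03 -9.99999069e-01]] 0.1
```

View pics/top0.png

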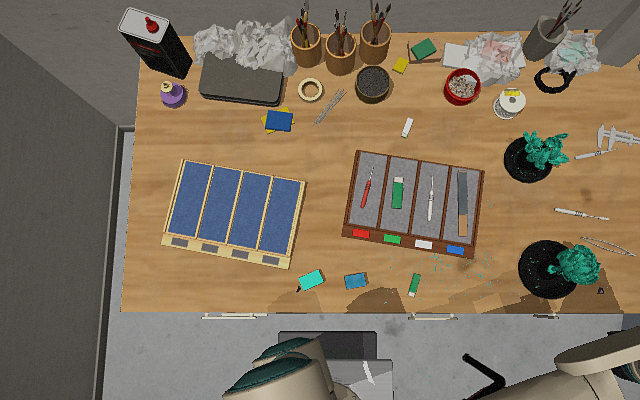

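View pics/side0.png

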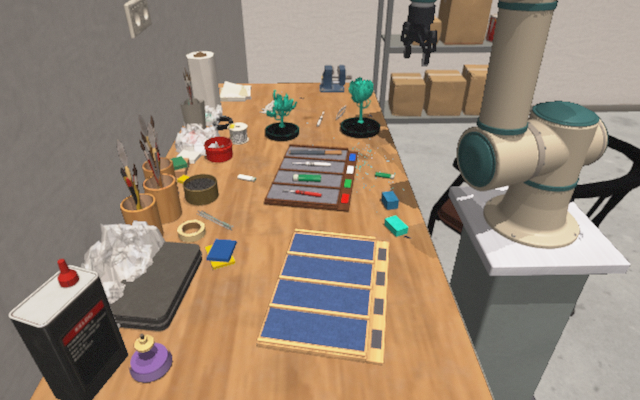

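The top view shows the old rest at about (413,203), with the red scriber (366,187), lighter (398,192), burnisher (431,200) and sanding stick (462,203) from left to right. The new rest is at about (235,210). The tab order matches the tools. The side view confirms the layout, with nothing lying between the two rests.

```bash
cat > h.py <<'E'
import cv2,numpy as np
from station import env
def rays(n,uv,z):
    m=env.camera_model(n);R=cv2.Rodrigues(np.array(m["rvec"],float))[0];t=np.array(m["tvec"],float).ravel()
    C=-R.T@t;uv=np.asarray(uv,float).reshape(-1,2)
    d=np.c_[(uv[:,0]-m["cx"])/m["fx"],(uv[:,1]-m["cy"])/m["fy"],np.ones(len(uv))]@R
    return (C+d*((z-C[2])/d[:,2])[:,None])[:,:2]
def blobs(hsv,lo,hi,roi,minA=8):
    x0,y0,x1,y1=roi;M=np.zeros(hsv.shape[:2],np.uint8);M[y0:y1,x0:x1]=cv2.inRange(hsv,np.array(lo),np.array(hi))[y0:y1,x0:x1]
    k,l,s,c=cv2.connectedComponentsWithStats(M)
    return [np.argwhere(l==i)[:,::-1] for i in range(1,k) if s[i,4]>=minA]
def rect(P):
    (c,(w,h),a)=cv2.minAreaRect(P.astype(np.float32))
    if w<h: w,h,a=h,w,a+90
    a=(a+90)%180-90
    return np.round(c,1),round(w,1),round(h,1),round(a,2)
E
cat > m.py <<'E'
from h import *
p=np.load("top0.npz")["p"];hsv=cv2.cvtColor(p,cv2.COLOR_RGB2HSV)
print("felt new")
al=[]
for b in blobs(hsv,(100,80,50),(125,255,255),(160,150,310,262),300):
    print(rect(rays("top",b,14)),b.mean(0).round());
print("grey felt")
for b in blobs(hsv,(0,0,80),(180,45,170),(340,150,490,245),200): print(rect(rays("top",b,14)),b.mean(0).round(), len(b))
for nm,lo,hi,z in(("red",(172,120,90),(180,255,255),22),("red2",(0,150,90),(6,255,255),22),("green",(60,120,60),(90,255,255),26),("white",(0,0,185),(180,45,255),23),("blue",(100,60,60),(125,255,255),20)):
    for b in blobs(hsv,lo,hi,(340,150,490,260)): print(nm,rect(rays("top",b,z)),b.min(0),b.max(0),len(b))
big=cv2.resize(p[145:265,335:495],None,fx=5,fy=5,interpolation=cv2.INTER_CUBIC);cv2.imwrite("pics/crop1.png",big[:,:,::-1])
E
python3 m.py
```

```text
felt new
(array([526.8, 322.4]), 178.5, 64.9, -11.07) [190. 198.]
(array([512.6, 248.9]), 178.6, 64.2, -11.03) [219. 204.]
(array([498.1, 175.8]), 178.8, 64.7, -11.1) [249. 210.]
(array([483.8, 102.3]), 178.5, 65.0, -11.08) [279. 216.]
grey felt
(array([ 546.8, -111.7]), 179.8, 65.9, -10.25) [368. 189.] 1836
(array([ 533.7, -185.6]), 180.0, 65.8, -10.13) [399. 195.] 1676
(array([ 520.3, -259.2]), 179.7, 65.9, -10.21) [430. 200.] 1915
(array([ 507. , -333.1]), 179.6, 66.2, -10.21) [461. 203.] 1798
red2 (array([ 533.4, -105. ]), 69.2, 9.2, -16.51) [361 180] [370 207] 98
red2 (array([438.1, -91.7]), 39.6, 17.6, 80.28) [352 229] [369 238] 127
green (array([ 528.7, -179.9]), 59.1, 23.8, -1.85) [392 183] [402 207] 236
green (array([ 424.6, -164.5]), 38.9, 16.7, 80.23) [384 234] [400 243] 121
white (array([ 567.7, -184.9]), 18.0, 11.0, 79.84) [395 177] [402 182] 37
white (array([ 563.1, -265.1]), 19.8, 0.0, -2.53) [432 177] [432 185] 9
white (array([ 536.1, -261.5]), 9.8, 4.8, -2.53) [430 190] [432 194] 11
white (array([ 491.3, -256. ]), 46.0, 7.1, -2.51) [428 201] [431 220] 62
white (array([ 411.7, -237.7]), 38.6, 16.7, 80.28) [415 240] [431 248] 121
blue (array([ 398.9, -311.3]), 39.7, 17.8, 80.23) [446 245] [463 254] 133
```

View pics/crop1.png

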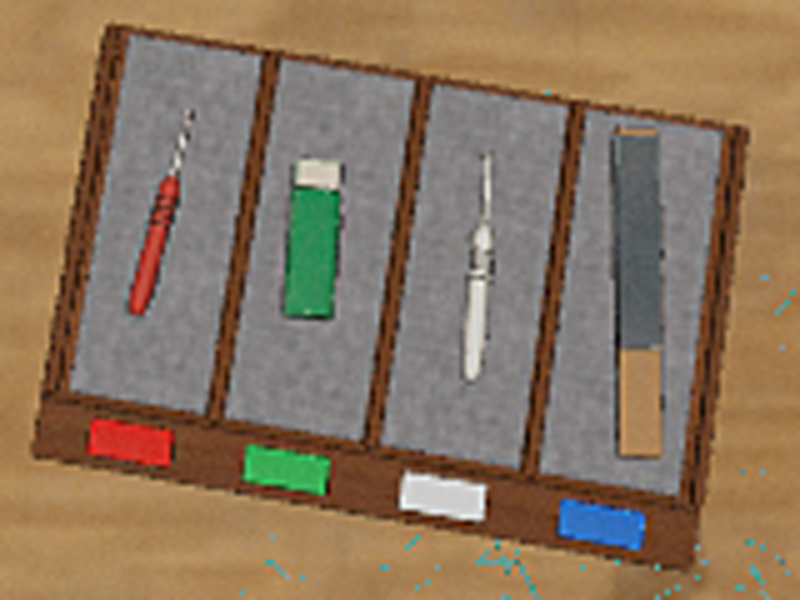

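Crop (5x, offset 335,145): the scriber points away with its butt at crop (137,313). The burnisher's tip is at (487,153) and its butt at (471,379). The sanding stick's corners are about (617,130), (660,130), (662,457) and (620,457). The lighter is centred near (313,238).

```bash
cat > plan.py <<'E'
# usage: plan.py x y z yaw(deg) : delta from measured pose, in tool axes
import sys
from h import *
from scipy.spatial.transform import Rotation as Ro
s=env.state();R=np.array(s["tool_rot"]);p=np.array(s["ee_pos"])
x,y,z,a=map(float,sys.argv[1:5]);a=np.radians(a)
T=np.c_[[np.cos(a),np.sin(a),0],[np.sin(a),-np.cos(a),0],[0,0,-1]]
print("rot",Ro.from_matrix(R.T@T).as_rotvec().round(3),"shift",(R.T@(np.array([x,y,z])-p)/1000).round(4),"from",p.round(1),"open",round(s["opening"],1),"F",np.round(s["contact_force"],1),"grasp",round(s["grasp_force"],1),"t",s["clock"],"j",np.round(s["joint_positions"],0))
E
python3 - <<'E'
from h import *
o=np.array([335,145])
f=lambda pts,z:rays("top",[o+(np.array(q)+.5)/5-.5 for q in pts],z)
def bay(P):
    a=np.radians(-10.2);c=np.array([527,-222.4]);d=P-c;return (d@[np.cos(a),np.sin(a)]).round(1),(d@[-np.sin(a),np.cos(a)]).round(1)
def show(n,org,a,g):print(n,"origin",org.round(1),"yaw",a.round(1),"grip",g.round(1),"bay",bay(org))
for n,t,b,L in(("scr",(190,109),(137,314),105),("burn",(487,151),(471,381),112)):
    P=f([t,b],20);d=P[0]-P[1];l=np.linalg.norm(d);u=d/l;org=P[1]+u*L/2
    print(l);show(n,org,np.degrees(np.arctan2(u[1],u[0])),org-15*u)
P=f([(617,129),(660,129),(662,458),(620,458)],20);print(P.round(1))
u=P[:2].mean(0)-P[2:].mean(0);show("sand",P.mean(0),np.degrees(np.arctan2(u[1],u[0])),P.mean(0))
show("light",np.array([536.2,-180.1]),np.float64(-1.85),np.array([536.2,-180.1]))
a=np.radians(-11.07);c=np.array([505.35,212.35])
for i,y in enumerate((112.5,37.5,-37.5,-112.5)):print("new",y,(c+y*np.array([-np.sin(a),np.cos(a)])).round(1))
E
python3 plan.py 535.6 -105.7 180 -16.5
```

```text
104.8822919174763
scr origin [ 550.6 -110. ] yaw -15.1 grip [ 536.1 -106.1] bay (np.float64(3.3), np.float64(114.8))
112.98130006535733
burn origin [ 522.5 -260.1] yaw -6.4 grip [ 507.6 -258.4] bay (np.float64(2.3), np.float64(-37.9))
[[ 589.7 -329.3]
 [ 589.6 -349.9]
 [ 429.9 -341.6]
 [ 430.  -322. ]]
sand origin [ 509.8 -335.7] yaw -2.8 grip [ 509.8 -335.7] bay (np.float64(3.1), np.float64(-114.6))
light origin [ 536.2 -180.1] yaw -1.8 grip [ 536.2 -180.1] bay (np.float64(1.6), np.float64(43.3))
new 112.5 [527.  322.8]
new 37.5 [512.6 249.2]
new -37.5 [498.1 175.5]
new -112.5 [483.7 101.9]
rot [-0.001  0.     0.687] shift [ 0.4525 -0.2193  0.1235] from [ 203.8 -483.7  303.2] open 85.2 F [1.1 0.5 0.8] grasp 0.0 t 0.1 j [-71.   3.  80.   0.  97.  -4.]
```

Request:
step_arm(
  deltas=[
    [0,0,0.1,0.04,-0.02,0,0.024],
    [0,0,0.2,0.085,-0.041,0.01,0.024],
    [0,0,0.3,0.13,-0.063,0.02,0.024],
    [0,0,0.4,0.175,-0.085,0.03,0.024],
    [0,0,0.5,0.22,-0.107,0.045,0.024],
    [0,0,0.6,0.265,-0.129,0.06,0.024],
    [0,0,0.687,0.31,-0.15,0.075,0.024],
    [0,0,0.687,0.355,-0.172,0.09,0.024],
    [0,0,0.687,0.4,-0.194,0.11,0.024],
    [0,0,0.687,0.4525,-0.2193,0.1235,0.024],
  ],
  newtons=30,
)

```text
clock: 1.1
ee_pos: [520.2, -122.4, 185.2]
tool_rot: [[0.959, -0.284, -0.002], [-0.284, -0.959, 0.0], [-0.002, 0.0, -1.0]]
contact_force: [1.2, -0.5, 0.6]
opening: 24.2
grasp_force: 0.0
```

```bash
python3 plan.py 536 -105.8 91 -15.8
```

```text
rot [ 0.     0.002 -0.012] shift [ 0.0106 -0.0205  0.0942] from [ 520.2 -122.4  185.2] open 24.2 F [ 1.2 -0.5  0.6] grasp 0.0 t 1.1 j [-17.   9.  88.  -0.  84.  89.]
```

Request:
step_arm(
  deltas=[
    [0,0,0,0,0,0,0.024],
    [0,0,0,0,0,0,0.024],
    [0,0,0,0,0,0,0.024],
  ],
)

```text
clock: 1.4
ee_pos: [519.3, -125.0, 187.0]
tool_rot: [[0.959, -0.285, 0.0], [-0.285, -0.959, -0.0], [0.0, 0.0, -1.0]]
contact_force: [-1.1, 0.3, -0.5]
opening: 23.9
grasp_force: 0.0
```

```bash
python3 plan.py 536 -105.8 91 -15.8; python3 - <<'E'
from h import *
p,d=env.capture("side");cv2.imwrite("pics/s1.png",p[50:290,200:440,::-1])
E
```

```text
rot [ 0.    -0.    -0.013] shift [ 0.0105 -0.0232  0.096 ] from [ 519.3 -125.   187. ] open 23.9 F [-1.1  0.3 -0.5] grasp 0.0 t 1.4 j [-17.   8.  88.  -0.  84.  89.]
```

Request:
step_arm(
  deltas=[
    [0,0,-0.013,0.0105,-0.0232,0.01,0.024],
    [0,0,-0.013,0.0105,-0.0232,0.03,0.024],
    [0,0,-0.013,0.0105,-0.0232,0.05,0.024],
    [0,0,-0.013,0.0105,-0.0232,0.065,0.024],
    [0,0,-0.013,0.0105,-0.0232,0.078,0.024],
    [0,0,-0.013,0.0105,-0.0232,0.086,0.024],
    [0,0,-0.013,0.0105,-0.0232,0.092,0.024],
    [0,0,-0.013,0.0105,-0.0232,0.0955,0.024],
    [0,0,-0.013,0.0105,-0.0232,0.0955,0.024],
    [0,0,-0.013,0.0105,-0.0232,0.0955,0.024],
  ],
)

```text
clock: 2.45
ee_pos: [536.6, -105.1, 91.8]
tool_rot: [[0.962, -0.272, 0.001], [-0.272, -0.962, -0.0], [0.001, 0.0, -1.0]]
contact_force: [-0.7, 0.4, 0.3]
opening: 24.1
grasp_force: 0.0
```

```bash
python3 plan.py 536 -105.8 90 -15.8; python3 - <<'E'
from h import *
p,d=env.capture("side");cv2.imwrite("pics/s1.png",cv2.resize(p[110:230,240:400,::-1],None,fx=5,fy=5))
E
```

```text
rot [ 0.    -0.001  0.001] shift [-0.0004  0.0009  0.0018] from [ 536.6 -105.1   91.8] open 24.1 F [-0.7  0.4  0.3] grasp 0.0 t 2.45 j [-15.  17.  90.  -0.  73.  91.]
```

View pics/s1.png

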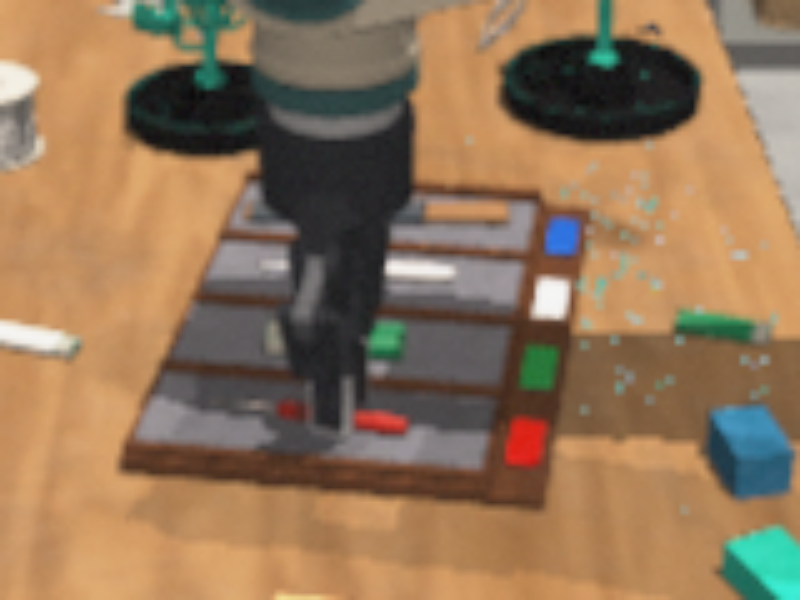

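The crop shows the fingers straddling the red handle at crop (335,415), with the tips just above the felt. I'll go 2 mm lower, close and lift.

Request:
step_arm(
  deltas=[
    [0,0,0,0,0.001,0.0015,0.024],
    [0,0,0,0,0.001,0.0015,0.0],
    [0,0,0,0,0.001,0.0015,0.0],
    [0,0,0,0,0.001,0.0015,0.0],
    [0,0,0,0,0.001,0.0015,0.0],
    [0,0,0,0,0.001,-0.005,0.0],
    [0,0,0,0,0.001,-0.02,0.0],
    [0,0,0,0,0.001,-0.04,0.0],
    [0,0,0,0,0.001,-0.055,0.0],
    [0,0,0,0,0.001,-0.06,0.0],
  ],
  newtons=30,
)

```text
clock: 3.5
ee_pos: [537.0, -106.2, 154.2]
tool_rot: [[0.962, -0.272, 0.004], [-0.272, -0.962, -0.001], [0.004, 0.0, -1.0]]
contact_force: [0.7, 0.1, 0.4]
opening: 8.7
grasp_force: 31.4
```

```bash
python3 plan.py 469 104.8 150 -11.1
```

```text
rot [ 0.    -0.004 -0.081] shift [-0.1228 -0.1846  0.0037] from [ 537.  -106.2  154.2] open 8.7 F [0.7 0.1 0.4] grasp 31.4 t 3.5 j [-15.  12.  88.  -0.  80.  91.]
```

Request:
step_arm(
  deltas=[
    [0,0,-0.01,-0.012,-0.018,0,0.0],
    [0,0,-0.02,-0.027,-0.041,0,0.0],
    [0,0,-0.03,-0.045,-0.068,0,0.0],
    [0,0,-0.045,-0.063,-0.095,0,0.0],
    [0,0,-0.055,-0.081,-0.122,0,0.0],
    [0,0,-0.065,-0.099,-0.149,0,0.0],
    [0,0,-0.075,-0.112,-0.169,0.0,0.0],
    [0,0,-0.081,-0.1205,-0.181,0.004,0.0],
    [0,0,-0.081,-0.1228,-0.1846,0.02,0.0],
    [0,0,-0.081,-0.1228,-0.1846,0.03,0.0],
  ],
)

```text
clock: 4.5
ee_pos: [467.5, 105.3, 120.1]
tool_rot: [[0.981, -0.192, -0.001], [-0.192, -0.981, -0.0], [-0.001, 0.001, -1.0]]
contact_force: [0.1, 0.1, -1.0]
opening: 8.7
grasp_force: 31.4
```

Request:
step_arm(
  deltas=[
    [0,0,0,0,0,0.01,0.0],
    [0,0,0,0,0,0.015,0.0],
    [0,0,0,0,0,0.015,0.0],
  ],
)

```text
clock: 4.8
ee_pos: [467.8, 104.5, 105.3]
tool_rot: [[0.981, -0.194, -0.002], [-0.194, -0.981, -0.0], [-0.002, 0.001, -1.0]]
contact_force: [1.0, 0.1, -0.8]
opening: 8.7
grasp_force: 31.4
```

```bash
python3 plan.py 469 104.8 91 -11.1
```

```text
rot [ 0.001  0.002 -0.001] shift [ 0.0011 -0.0005  0.0143] from [467.8 104.5 105.3] open 8.7 F [ 1.   0.1 -0.8] grasp 31.4 t 4.8 j [  8.   5. 101.  -0.  73. 109.]
```

Request:
step_arm(
  deltas=[
    [0,0,0,0.001,-0.0005,0.006,0.0],
    [0,0,0,0.001,-0.0005,0.011,0.0],
    [0,0,0,0.001,-0.0005,0.0145,0.0],
    [0,0,0,0.001,-0.0005,0.0145,0.0],
    [0,0,0,0.001,-0.0005,0.0145,0.028],
    [0,0,0,0.001,-0.0005,0.0145,0.028],
    [0,0,0,0.001,-0.0005,0.0145,0.028],
    [0,0,0,0.001,-0.0005,0.005,0.028],
    [0,0,0,0.001,-0.0005,-0.02,0.028],
    [0,0,0,0.001,-0.0005,-0.055,0.028],
  ],
)

```text
clock: 5.8
ee_pos: [468.2, 105.2, 161.2]
tool_rot: [[0.981, -0.193, -0.003], [-0.193, -0.981, -0.001], [-0.003, 0.001, -1.0]]
contact_force: [0.3, -0.6, 0.2]
opening: 27.8
grasp_force: 0.0
```

```bash
python3 plan.py 536.2 -180.1 150 -1.9;  python3 - <<'E'
from h import *
p,d=env.capture("side");cv2.imwrite("pics/s2.png",p[140:380,180:500,::-1].repeat(2,0).repeat(2,1))
E
```

```text
rot [ 0.001  0.003 -0.161] shift [0.1218 0.2668 0.0112] from [468.2 105.2 161.2] open 27.8 F [ 0.3 -0.6  0.2] grasp 0.0 t 5.8 j [  8.   1.  99.  -0.  80. 109.]
```

View pics/s2.png

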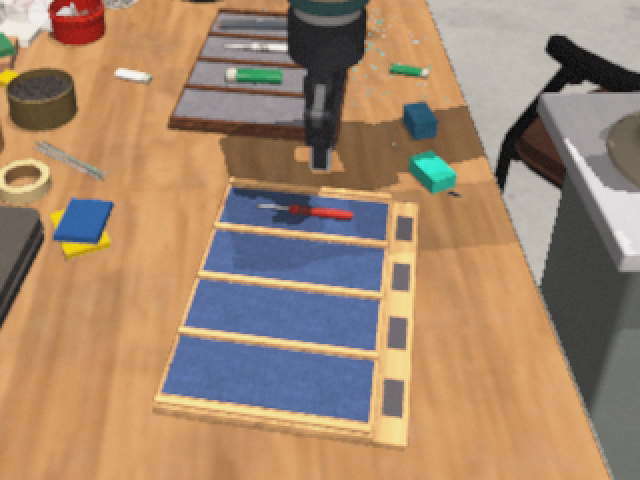

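The scriber lies in the rightmost bay of the new rest at crop (305,211). The lighter is next.

Request:
step_arm(
  deltas=[
    [0,0,-0.03,0.012,0.027,0,0.034],
    [0,0,-0.06,0.027,0.058,0,0.034],
    [0,0,-0.09,0.043,0.094,0,0.034],
    [0,0,-0.12,0.059,0.13,0,0.034],
    [0,0,-0.161,0.075,0.166,0,0.034],
    [0,0,-0.161,0.091,0.202,0,0.034],
    [0,0,-0.161,0.107,0.235,0.005,0.034],
    [0,0,-0.161,0.117,0.257,0.011,0.034],
    [0,0.003,-0.161,0.1218,0.2668,0.011,0.034],
    [0,0.003,-0.161,0.1218,0.2668,0.025,0.034],
  ],
)

```text
clock: 6.85
ee_pos: [538.2, -181.1, 138.3]
tool_rot: [[0.999, -0.035, 0.007], [-0.035, -0.999, -0.002], [0.007, 0.002, -1.0]]
contact_force: [0.4, -0.5, 0.1]
opening: 34.1
grasp_force: 0.0
```

Request:
step_arm(
  deltas=[
    [0,0,0,0,0,0.01,0.034],
    [0,0,0,0,0,0.02,0.034],
    [0,0,0,0,0,0.02,0.034],
  ],
)

```text
clock: 7.15
ee_pos: [536.3, -178.5, 114.1]
tool_rot: [[0.999, -0.032, -0.001], [-0.032, -0.999, 0.001], [-0.001, -0.001, -1.0]]
contact_force: [-0.8, 0.3, -0.3]
opening: 34.2
grasp_force: 0.0
```

```bash
python3 plan.py 536.2 -180.1 94 -1.9
```

```text
rot [-0.001  0.001  0.001] shift [-0.      0.0016  0.0201] from [ 536.3 -178.5  114.1] open 34.2 F [-0.8  0.3 -0.3] grasp 0.0 t 7.15 j [-22.  18.  86.   0.  76.  70.]
```

Request:
step_arm(
  deltas=[
    [0,0,0,0,0.0015,0.01,0.034],
    [0,0,0,0,0.0015,0.017,0.034],
    [0,0,0,0,0.0015,0.02,0.034],
    [0,0,0,0,0.0015,0.02,0.0],
    [0,0,0,0,0.0015,0.02,0.0],
    [0,0,0,0,0.0015,0.02,0.0],
    [0,0,0,0,0.0015,0.02,0.0],
    [0,0,0,0,0.0015,0.012,0.0],
    [0,0,0,0,0.0015,-0.005,0.0],
    [0,0,0,0,0.0015,-0.03,0.0],
  ],
)

```text
clock: 8.15
ee_pos: [536.5, -181.2, 146.1]
tool_rot: [[0.999, -0.033, 0.001], [-0.033, -0.999, 0.001], [0.001, -0.001, -1.0]]
contact_force: [0.1, -0.3, 0.1]
opening: 21.1
grasp_force: 28.5
```

```bash
python3 plan.py 498.1 175.5 150 -11.1
```

```text
rot [-0.001 -0.001  0.161] shift [-0.0502 -0.3552 -0.0037] from [ 536.5 -181.2  146.1] open 21.1 F [ 0.1 -0.3  0.1] grasp 28.5 t 8.15 j [-22.  16.  85.   0.  80.  69.]
```

Request:
step_arm(
  deltas=[
    [0,0,0.01,-0.002,-0.015,-0.003,0.0],
    [0,0,0.03,-0.006,-0.045,-0.004,0.0],
    [0,0,0.05,-0.012,-0.085,-0.004,0.0],
    [0,0,0.08,-0.018,-0.128,-0.004,0.0],
    [0,0,0.1,-0.024,-0.171,-0.004,0.0],
    [0,0,0.12,-0.03,-0.214,-0.004,0.0],
    [0,0,0.14,-0.036,-0.257,-0.004,0.0],
    [0,0,0.161,-0.042,-0.298,-0.004,0.0],
    [0,0,0.161,-0.047,-0.333,-0.004,0.0],
    [0,0,0.161,-0.0502,-0.3552,-0.004,0.0],
  ],
)

```text
clock: 9.15
ee_pos: [498.2, 177.7, 150.9]
tool_rot: [[0.982, -0.191, 0.004], [-0.191, -0.982, 0.0], [0.004, -0.001, -1.0]]
contact_force: [0.3, -0.6, -0.3]
opening: 20.9
grasp_force: 28.6
```

Request:
step_arm(
  deltas=[
    [0,0,0,0,0,0.01,0.0],
    [0,0,0,0,0,0.03,0.0],
    [0,0,0,0,0,0.04,0.0],
    [0,0,0,0,0,0.04,0.0],
  ],
)

```text
clock: 9.55
ee_pos: [498.0, 174.2, 108.2]
tool_rot: [[0.981, -0.194, -0.001], [-0.194, -0.981, -0.002], [-0.0, 0.002, -1.0]]
contact_force: [1.0, -0.0, -0.8]
opening: 21.2
grasp_force: 28.6
```

```bash
python3 plan.py 498.1 175.5 94.5 -11.1
```

```text
rot [ 0.002  0.    -0.001] shift [-0.0001 -0.0013  0.0137] from [498.  174.2 108.2] open 21.2 F [ 1.  -0.  -0.8] grasp 28.6 t 9.55 j [ 15.  13.  93.  -0.  75. 117.]
```

Request:
step_arm(
  deltas=[
    [0,0,0,0,-0.0013,0.007,0.0],
    [0,0,0,0,-0.0013,0.012,0.0],
    [0,0,0,0,-0.0013,0.014,0.0],
    [0,0,0,0,-0.0013,0.014,0.0],
    [0,0,0,0,-0.0013,0.014,0.036],
    [0,0,0,0,-0.0013,0.014,0.036],
    [0,0,0,0,-0.0013,0.014,0.036],
    [0,0,0,0,-0.0013,0.005,0.036],
    [0,0,0,0,-0.0013,-0.02,0.034],
    [0,0,0,0,-0.0013,-0.05,0.024],
  ],
)

```text
clock: 10.55
ee_pos: [498.3, 176.4, 160.4]
tool_rot: [[0.981, -0.193, 0.001], [-0.193, -0.981, -0.001], [0.001, 0.001, -1.0]]
contact_force: [1.3, 0.4, -0.3]
opening: 24.1
grasp_force: 0.0
```

```bash
python3 plan.py 507.6 -258.4 150 -5
```

```text
rot [ 0.001 -0.001 -0.107] shift [0.093  0.4248 0.0109] from [498.3 176.4 160.4] open 24.1 F [ 1.3  0.4 -0.3] grasp 0.0 t 10.55 j [ 16.   9.  90.  -0.  80. 117.]
```

Request:
step_arm(
  deltas=[
    [0,0,-0.02,0.007,0.03,0,0.024],
    [0,0,-0.04,0.016,0.072,0,0.024],
    [0,0,-0.06,0.026,0.118,0,0.024],
    [0,0,-0.08,0.036,0.164,0,0.024],
    [0,0,-0.107,0.046,0.21,0,0.024],
    [0,0,-0.107,0.056,0.256,0,0.024],
    [0,0,-0.107,0.066,0.302,0,0.024],
    [0,0,-0.107,0.076,0.348,0,0.024],
    [0,0,-0.107,0.086,0.392,0.005,0.024],
    [0,0,-0.107,0.093,0.4248,0.011,0.024],
  ],
)

```text
clock: 11.55
ee_pos: [508.1, -261.1, 150.4]
tool_rot: [[0.996, -0.089, 0.005], [-0.089, -0.996, -0.002], [0.005, 0.001, -1.0]]
contact_force: [1.1, 0.2, 0.6]
opening: 23.9
grasp_force: 0.0
```

Request:
step_arm(
  deltas=[
    [0,0,0,0,0,0.01,0.024],
    [0,0,0,0,0,0.03,0.024],
    [0,0,0,0,0,0.035,0.024],
    [0,0,0,0,0,0.035,0.024],
  ],
)

```text
clock: 11.95
ee_pos: [508.0, -257.5, 113.6]
tool_rot: [[0.996, -0.086, 0.001], [-0.086, -0.996, 0.001], [0.001, -0.001, -1.0]]
contact_force: [0.3, -0.3, 0.5]
opening: 23.8
grasp_force: 0.0
```

```bash
python3 plan.py 507.6 -258.4 90.3 -5
```

```text
rot [-0.001 -0.001  0.001] shift [-0.0003  0.001   0.0233] from [ 508.  -257.5  113.6] open 23.8 F [ 0.3 -0.3  0.5] grasp 0.0 t 11.95 j [-31.  18.  85.   0.  76.  64.]
```

Request:
step_arm(
  deltas=[
    [0,0,0,0,0.001,0.012,0.024],
    [0,0,0,0,0.001,0.02,0.024],
    [0,0,0,0,0.001,0.0233,0.024],
    [0,0,0,0,0.001,0.0233,0.0],
    [0,0,0,0,0.001,0.0233,0.0],
    [0,0,0,0,0.001,0.0233,0.0],
    [0,0,0,0,0.001,0.0233,0.0],
    [0,0,0,0,0.001,0.016,0.0],
    [0,0,0,0,0.001,-0.005,0.0],
    [0,0,0,0,0.001,-0.03,0.0],
  ],
)

```text
clock: 12.95
ee_pos: [507.7, -259.0, 144.5]
tool_rot: [[0.996, -0.087, 0.001], [-0.087, -0.996, 0.001], [0.001, -0.001, -1.0]]
contact_force: [0.0, -0.1, -0.3]
opening: 8.6
grasp_force: 31.7
```

```bash
python3 plan.py 497.9 252.1 150 -11.1
```

```text
rot [-0.001 -0.001  0.106] shift [-0.0543 -0.5083 -0.0052] from [ 507.7 -259.   144.5] open 8.6 F [ 0.  -0.1 -0.3] grasp 31.7 t 12.95 j [-31.  16.  84.   0.  80.  64.]
```

Request:
step_arm(
  deltas=[
    [0,0,0,-0.002,-0.015,-0.005,0.0],
    [0,0,0.01,-0.005,-0.045,-0.005,0.0],
    [0,0,0.02,-0.009,-0.085,-0.005,0.0],
    [0,0,0.03,-0.014,-0.129,-0.005,0.0],
    [0,0,0.04,-0.019,-0.174,-0.005,0.0],
    [0,0,0.05,-0.023,-0.219,-0.005,0.0],
    [0,0,0.06,-0.028,-0.264,-0.005,0.0],
    [0,0,0.07,-0.033,-0.309,-0.005,0.0],
    [0,0,0.08,-0.038,-0.354,-0.005,0.0],
    [0,0,0.09,-0.043,-0.399,-0.005,0.0],
  ],
)

```text
clock: 13.95
ee_pos: [498.8, 144.5, 148.6]
tool_rot: [[0.984, -0.176, 0.003], [-0.176, -0.984, -0.0], [0.003, -0.0, -1.0]]
contact_force: [0.1, 0.2, -0.4]
opening: 8.5
grasp_force: 31.7
```

Request:
step_arm(
  deltas=[
    [0,0,0.016,-0.0055,-0.045,0,0.0],
    [0,0,0.016,-0.008,-0.075,0,0.0],
    [0,0,0.016,-0.0095,-0.098,0,0.0],
    [0,0,0.016,-0.0103,-0.108,0.005,0.0],
    [0,0,0.016,-0.0103,-0.108,0.02,0.0],
    [0,0,0.016,-0.0103,-0.108,0.035,0.0],
    [0,0,0.016,-0.0103,-0.108,0.042,0.0],
    [0,0,0.016,-0.0103,-0.108,0.042,0.0],
  ],
)

```text
clock: 14.75
ee_pos: [508.2, 248.7, 104.7]
tool_rot: [[0.981, -0.193, -0.001], [-0.193, -0.981, -0.002], [-0.0, 0.002, -1.0]]
contact_force: [-0.1, 0.7, 0.2]
opening: 8.8
grasp_force: 31.7
```

```bash
python3 plan.py 497.9 252.1 91 -11.1
```

```text
rot [ 0.002  0.    -0.001] shift [-0.0108 -0.0014  0.0137] from [508.2 248.7 104.7] open 8.8 F [-0.1  0.7  0.2] grasp 31.7 t 14.75 j [ 22.  18.  86.  -0.  75. 124.]
```

Request:
step_arm(
  deltas=[
    [0,0,0,-0.008,-0.001,0,0.0],
    [0,0,0,-0.0108,-0.0014,0.004,0.0],
    [0,0,0,-0.0108,-0.0014,0.01,0.0],
    [0,0,0,-0.0108,-0.0014,0.0138,0.0],
    [0,0,0,-0.0108,-0.0014,0.0138,0.0],
    [0,0,0,-0.0108,-0.0014,0.0138,0.028],
    [0,0,0,-0.0108,-0.0014,0.0138,0.028],
    [0,0,0,-0.0108,-0.0014,0.0138,0.028],
    [0,0,0,-0.0108,-0.0014,0.0,0.028],
    [0,0,0,-0.0108,-0.0014,-0.04,0.028],
  ],
)

```text
clock: 15.75
ee_pos: [496.9, 252.8, 144.4]
tool_rot: [[0.981, -0.192, -0.004], [-0.192, -0.981, -0.003], [-0.003, 0.004, -1.0]]
contact_force: [0.2, 0.1, 1.3]
opening: 27.9
grasp_force: 0.0
```

```bash
python3 plan.py 509.8 -335.7 150 -2.8
```

```text
rot [ 0.004  0.004 -0.144] shift [ 0.1257  0.575  -0.0036] from [496.9 252.8 144.4] open 27.9 F [0.2 0.1 1.3] grasp 0.0 t 15.75 j [ 23.  15.  86.  -0.  80. 124.]
```

Request:
step_arm(
  deltas=[
    [0,0,-0.02,0.006,0.025,-0.01,0.03],
    [0,0,-0.04,0.016,0.07,-0.01,0.03],
    [0,0,-0.06,0.025,0.115,-0.01,0.03],
    [0,0,-0.08,0.035,0.16,-0.01,0.03],
    [0,0,-0.1,0.045,0.205,-0.01,0.03],
    [0,0,-0.12,0.055,0.25,-0.01,0.03],
    [0,0,-0.14,0.064,0.295,-0.01,0.03],
    [0,0,-0.144,0.074,0.34,-0.01,0.03],
    [0,0,-0.144,0.084,0.385,-0.01,0.03],
    [0,0,-0.144,0.094,0.43,-0.01,0.03],
  ],
)

```text
clock: 16.75
ee_pos: [508.2, -188.5, 158.7]
tool_rot: [[0.999, -0.049, 0.005], [-0.049, -0.999, -0.001], [0.005, 0.001, -1.0]]
contact_force: [0.9, -0.2, 0.8]
opening: 30.5
grasp_force: 0.0
```

Request:
step_arm(
  deltas=[
    [0,0,0,0.003,0.04,0,0.03],
    [0,0,0,0.006,0.08,0,0.03],
    [0,0,0,0.009,0.115,0,0.03],
    [0,0,0,0.01,0.135,0.005,0.03],
    [0,0,0,0.01,0.14,0.02,0.03],
    [0,0,0,0.01,0.14,0.03,0.03],
    [0,0,0,0.01,0.14,0.03,0.03],
  ],
)

```text
clock: 17.45
ee_pos: [510.7, -325.1, 124.7]
tool_rot: [[0.999, -0.048, -0.001], [-0.048, -0.999, 0.003], [-0.001, -0.003, -1.0]]
contact_force: [-0.5, 1.5, -0.9]
opening: 29.8
grasp_force: 0.0
```

```bash
python3 plan.py 509.8 -335.7 90 -2.8
```

```text
rot [-0.003  0.001  0.001] shift [-0.0004  0.0108  0.0347] from [ 510.7 -325.1  124.7] open 29.8 F [-0.5  1.5 -0.9] grasp 0.0 t 17.45 j [-36.  23.  78.   0.  79.  57.]
```

Request:
step_arm(
  deltas=[
    [-0.003,0.001,0,0,0.0108,0.01,0.03],
    [-0.003,0.001,0,0,0.0108,0.02,0.03],
    [-0.003,0.001,0,0,0.0108,0.028,0.03],
    [-0.003,0.001,0,0,0.0108,0.0325,0.03],
    [-0.003,0.001,0,0,0.0108,0.035,0.03],
    [-0.003,0.001,0,0,0.0108,0.035,0.03],
    [-0.003,0.001,0,0,0.0108,0.035,0.03],
  ],
)

```text
clock: 18.15
ee_pos: [511.2, -337.7, 92.7]
tool_rot: [[0.999, -0.049, 0.004], [-0.049, -0.999, -0.004], [0.005, 0.004, -1.0]]
contact_force: [-0.2, 0.8, -0.4]
opening: 29.8
grasp_force: 0.0
```

```bash
python3 plan.py 509.8 -335.7 88.5 -2.8
```

```text
rot [ 0.004 -0.005 -0.   ] shift [-0.0015 -0.0019  0.0041] from [ 511.2 -337.7   92.7] open 29.8 F [-0.2  0.8 -0.4] grasp 0.0 t 18.15 j [-37.  26.  78.  -0.  76.  56.]
```

Request:
step_arm(
  deltas=[
    [0.003,-0.002,0,0,-0.001,0.002,0.03],
    [0.003,-0.002,0,0,-0.001,0.002,0.03],
    [0.003,-0.002,0,0,-0.001,0.002,0.03],
  ],
)

```text
clock: 18.45
ee_pos: [511.1, -336.6, 90.3]
tool_rot: [[0.999, -0.049, 0.002], [-0.049, -0.999, -0.0], [0.002, 0.0, -1.0]]
contact_force: [0.4, 0.3, 0.1]
opening: 30.0
grasp_force: 0.0
```

```bash
python3 plan.py 509.8 -335.7 88.5 -2.8
```

```text
rot [ 0.    -0.002 -0.   ] shift [-0.0014 -0.0008  0.0018] from [ 511.1 -336.6   90.3] open 30.0 F [0.4 0.3 0.1] grasp 0.0 t 18.45 j [-37.  26.  78.   0.  76.  56.]
```

Request:
step_arm(
  deltas=[
    [0,-0.002,0,-0.001,-0.001,0.002,0.03],
    [0,-0.002,0,-0.001,-0.001,0.002,0.03],
    [0,-0.002,0,-0.001,-0.001,0.002,0.0],
    [0,-0.002,0,-0.001,-0.001,0.002,0.0],
    [0,-0.002,0,-0.001,-0.001,0.002,0.0],
    [0,-0.002,0,-0.001,-0.001,0.002,0.0],
  ],
  newtons=40,
)

```text
clock: 19.05
ee_pos: [510.1, -335.6, 88.3]
tool_rot: [[0.999, -0.049, 0.0], [-0.049, -0.999, -0.0], [0.0, 0.0, -1.0]]
contact_force: [-0.2, 0.1, 0.6]
opening: 18.4
grasp_force: 39.1
```

Held (18.4 mm, in line with the 2.5 mm offset seen on the other grasps). Lift it.

Request:
step_arm(
  deltas=[
    [0,0,0,0,0,-0.004,0.0],
    [0,0,0,0,0,-0.012,0.0],
    [0,0,0,0,0,-0.025,0.0],
    [0,0,0,0,0,-0.04,0.0],
    [0,0,0,0,0,-0.055,0.0],
    [0,0,0,0,0,-0.06,0.0],
    [0,0,0,0,0,-0.06,0.0],
  ],
)

```text
clock: 19.75
ee_pos: [510.6, -335.9, 150.0]
tool_rot: [[0.999, -0.049, 0.002], [-0.049, -0.999, -0.002], [0.002, 0.002, -1.0]]
contact_force: [0.0, -0.5, -0.9]
opening: 18.1
grasp_force: 39.1
```

```bash
python3 plan.py 527 322.8 150 -11.1
```

```text
rot [ 0.002 -0.002  0.145] shift [-0.016  -0.6587 -0.0013] from [ 510.6 -335.9  150. ] open 18.1 F [ 0.  -0.5 -0.9] grasp 39.1 t 19.75 j [-37.  22.  76.  -0.  82.  56.]
```

Request:
step_arm(
  deltas=[
    [0,0,0.01,0,-0.01,0,0.0],
    [0,0,0.02,-0.001,-0.03,0,0.0],
    [0,0,0.04,-0.002,-0.06,0,0.0],
    [0,0,0.06,-0.002,-0.095,0,0.0],
    [0,0,0.07,-0.003,-0.135,0,0.0],
    [0,0,0.08,-0.004,-0.175,0,0.0],
    [0,0,0.09,-0.005,-0.215,0,0.0],
    [0,0,0.1,-0.006,-0.255,0,0.0],
    [0,0,0.11,-0.007,-0.295,0,0.0],
    [0,0,0.12,-0.008,-0.335,0,0.0],
  ],
)

```text
clock: 20.75
ee_pos: [517.6, 1.6, 147.2]
tool_rot: [[0.986, -0.169, -0.002], [-0.169, -0.986, 0.0], [-0.002, 0.0, -1.0]]
contact_force: [0.2, -0.3, 0.3]
opening: 18.1
grasp_force: 39.1
```

```bash
python3 plan.py 527 322.8 150 -11.1
```

```text
rot [0.    0.002 0.024] shift [-0.0451 -0.3182 -0.0028] from [517.6   1.6 147.2] open 18.1 F [ 0.2 -0.3  0.3] grasp 39.1 t 20.75 j [-4.  8. 93. -0. 79. 96.]
```

Request:
step_arm(
  deltas=[
    [0,0,0.01,-0.006,-0.04,-0.003,0.0],
    [0,0,0.02,-0.012,-0.08,-0.003,0.0],
    [0,0,0.024,-0.017,-0.12,-0.003,0.0],
    [0,0,0.024,-0.023,-0.16,-0.003,0.0],
    [0,0,0.024,-0.028,-0.2,-0.003,0.0],
    [0,0,0.024,-0.034,-0.24,-0.003,0.0],
    [0,0,0.024,-0.039,-0.275,-0.003,0.0],
    [0,0,0.024,-0.043,-0.302,-0.003,0.0],
    [0,0,0.024,-0.0451,-0.3182,-0.003,0.0],
    [0,0,0.024,-0.0451,-0.3182,0.01,0.0],
  ],
)

```text
clock: 21.75
ee_pos: [527.2, 323.1, 138.5]
tool_rot: [[0.982, -0.189, 0.002], [-0.189, -0.982, 0.001], [0.002, -0.002, -1.0]]
contact_force: [0.4, 0.2, 0.1]
opening: 17.9
grasp_force: 39.1
```

Request:
step_arm(
  deltas=[
    [0,0,0,0,0,0.015,0.0],
    [0,0,0,0,0,0.03,0.0],
    [0,0,0,0,0,0.03,0.0],
    [0,0,0,0,0,0.03,0.0],
  ],
)

```text
clock: 22.15
ee_pos: [527.6, 319.8, 107.2]
tool_rot: [[0.981, -0.193, -0.001], [-0.193, -0.981, -0.001], [-0.001, 0.001, -1.0]]
contact_force: [-0.1, -0.1, 0.1]
opening: 18.4
grasp_force: 39.1
```

```bash
python3 plan.py 527 322.8 89 -11.1
```

```text
rot [ 0.001  0.001 -0.001] shift [-0.0011 -0.0029  0.0182] from [527.6 319.8 107.2] open 18.4 F [-0.1 -0.1  0.1] grasp 39.1 t 22.15 j [ 28.  26.  76.  -0.  78. 129.]
```

Request:
step_arm(
  deltas=[
    [0,0,0,-0.001,-0.003,0.006,0.0],
    [0,0,0,-0.001,-0.003,0.012,0.0],
    [0,0,0,-0.001,-0.003,0.016,0.0],
    [0,0,0,-0.001,-0.003,0.0182,0.0],
    [0,0,0,-0.001,-0.003,0.0182,0.0],
    [0,0,0,-0.001,-0.003,0.0182,0.03],
    [0,0,0,-0.001,-0.003,0.0182,0.03],
    [0,0,0,-0.001,-0.003,0.0182,0.03],
    [0,0,0,-0.001,-0.003,0.005,0.03],
    [0,0,0,-0.001,-0.003,-0.03,0.03],
  ],
)

```text
clock: 23.15
ee_pos: [525.9, 323.0, 135.7]
tool_rot: [[0.981, -0.192, -0.006], [-0.192, -0.981, -0.004], [-0.005, 0.005, -1.0]]
contact_force: [0.7, -0.1, 0.4]
opening: 30.2
grasp_force: 0.0
```

Request:
step_arm(
  deltas=[
    [0,0,0,-0.01,0.02,-0.04,0.03],
    [0,0,0,-0.02,0.06,-0.08,0.03],
    [0,0,0,-0.03,0.1,-0.12,0.03],
    [0,0,0,-0.04,0.14,-0.12,0.03],
    [0,0,0,-0.05,0.18,-0.12,0.03],
    [0,0,0,-0.06,0.22,-0.12,0.03],
    [0,0,0,-0.06,0.26,-0.12,0.03],
    [0,0,0,-0.06,0.3,-0.12,0.03],
    [0,0,0,-0.06,0.34,-0.12,0.03],
    [0,0,0,-0.06,0.38,-0.12,0.03],
  ],
)

```text
clock: 24.15
ee_pos: [394.8, -39.0, 259.6]
tool_rot: [[0.981, -0.192, 0.002], [-0.192, -0.981, -0.001], [0.003, 0.0, -1.0]]
contact_force: [-0.1, -0.2, 0.3]
opening: 30.0
grasp_force: 0.0
```

Request:
step_arm(
  deltas=[
    [0,0,0,-0.01,0.04,0,0.03],
    [0,0,0,-0.01,0.08,0,0.03],
    [0,0,0,-0.01,0.11,0,0.03],
    [0,0,0,-0.01,0.12,0,0.03],
    [0,0,0,-0.01,0.12,0,0.03],
  ],
)

```text
clock: 24.65
ee_pos: [362.5, -154.1, 258.9]
tool_rot: [[0.981, -0.194, 0.001], [-0.194, -0.981, -0.001], [0.001, 0.0, -1.0]]
contact_force: [0.2, -0.2, -0.5]
opening: 30.0
grasp_force: 0.0
```

```bash
python3 - <<'E'
from h import *
p,d=env.capture("top");np.savez("top1.npz",p=p);cv2.imwrite("pics/t2.png",cv2.resize(p[145:275,155:315,::-1],None,fx=4.5,fy=4.5,interpolation=cv2.INTER_CUBIC))
E
```

```text
(no output)
```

View pics/t2.png

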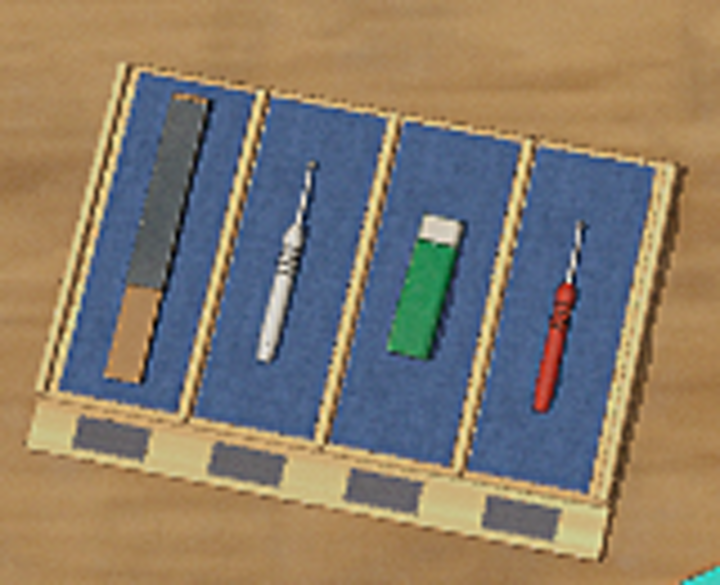

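All four tools lie centred in the mirrored bays: sanding (157,238), burnisher (290,262), lighter (425,287), scriber (562,315). I'll check the numbers before handing in.

```bash
python3 - <<'E'
from h import *
o=np.array([155,145]);a=np.radians(-11.07);c=np.array([505.35,212.35]);u=np.array([np.cos(a),np.sin(a)]);v=np.array([-u[1],u[0]])
for n,t,b in(("sand",(192,95),(123,381)),("burn",(314,160),(264,360)),("light",(443,217),(409,356)),("scr",(582,221),(540,411))):
    P=rays("top",[o+(np.array(q)+.5)/4.5-.5 for q in(t,b)],21);m=P.mean(0)-c;d=P[0]-P[1]
    print(n,(m@u).round(1),(m@v).round(1),np.degrees(np.arctan2(d@v,d@u)).round(1),np.linalg.norm(d).round(1))
s=env.state();print(s["clock"],s["contact_force"],s["joint_vel"])
E
```

```text
sand 0.7 110.2 0.6 159.9
burn 1.7 37.3 -0.6 111.6
light 1.2 -38.5 -1.0 77.1
scr -0.7 -112.9 -0.4 104.5
24.7 [0.37654022 0.15938945 0.91459487] [ 1.84667759e+00  5.08995505e-04  4.07896711e-01  1.54258920e-01
 -4.94831138e-02  2.25206145e-01]
```

```bash
python3 -c "
from station import env
print(env.finish_job())"
```

```text
the job is handed in; nothing more can be done
None
```

All four tools are in reverse order on the blue-felt rest, released, and the job is handed in at about 25 s; the last top view put each within 3 mm and 1° of its bay's centre, but the judge returned no verdict.

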